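# Open the food-scraps caddy with its lever and let the lid down softly

## Robot

A 6-joint arm with a two-finger parallel gripper is mounted at the origin on the work surface. World frame = base frame: x ahead of the robot, y to its left, z up, the work surface at z = 0. Lengths are in m, angles in degrees, forces in N, time in s.
With the tool pointing down it reaches from about 0.3 to 0.75 m from the base axis. Payload 8.5 kg.
Tool frame: the origin (TCP) lies between the finger pads; the fingertips stand 17 mm ahead of it and the grasp point (between the pads) lies 2 mm behind it; z points along the fingers, y is the direction in which the jaws open and shut (so a half turn about z gives the same grasp; the last joint's range is limited). The gripper opens to 85 mm and grips with 20 to 120 N. Pads are 22 mm wide; open, the fingers measure 114 mm over their backs; the gripper's body (76 mm by 85 mm) begins 54 mm behind the grasp point. The pads swing forward as they close: fully open they stand 13 mm farther back than shut.
Start: joints at [65.014, 21.807, 74.336, -0, 83.858, -12.336], TCP at [0.12, 0.537, 0.248] pointing down, gripper open.
Joint ranges: [-178.18, 178.18], [-50.72, 133.34], [12.68, 142.11], [-81.47, 261.47], [9.98, 163.14], [-165.26, 165.26]. Speed limits (degrees/s): [136.94, 136.94, 180, 180, 180, 180].

## Interface

Orientations are given as a 3x3 rotation matrix whose columns are the frame's x, y, z axes.
In Python, from rig import readout, eyes, env gives the robot as it stands.
- The arm moves only by the tool arm_command, never from a script. Its argument "rows" is text: rows parted by semicolons, each of 7 numbers parted by spaces: the closure, from 0 (fully open) to 1 (shut), then the shift along the tool's x, y, z in mm, then the turn, a rotation vector about the tool's x, y, z in degrees. In form: grip dx dy dz rx ry rz; .... A call has 1 to 5 rows; each row shifts and turns the commanded pose from where the row before left it, along the tool's axes as they then stand; what a row does not reach is not made up. A row lasts 1/12 s, in which the tool goes at most 41.7 mm and 7.16 degrees, less where a joint would pass 70% of its speed; a pose out of reach is approached as far as the arm can. A call with a gripper value outside its range is refused whole. The fingers move at their own pace and stop on an object; "squeeze" is the grip in N (left out, the last holds). Time passes only in rows, so rows that do not move let the fingers close. It gives the time, the measured TCP pose, the force and the opening at its end, in the units of the state.
- readout.observe(): the state, without advancing time (a new reading comes with each control period).
- eyes.get_image(name): name is "side" or "top" or "wrist"; returns the picture (384x512x3 uint8, red, green, blue); there is no depth.
- eyes.camera_model(name): a dict with "mtx" (3x3 intrinsics, pixels), "view" (4x4, takes a point from world to camera coordinates). Camera axes: x right, y up, looking along -z (the intrinsics and any distortion apply to the point x, -y, -z); pixel columns grow to the right and rows downward; lengths in m; the calibration is good to about 2 mm. The wrist camera is an equidistant fisheye: a pixel r from the principal point sees the ray r / f radians off the axis. A picture is of the moment at which its call begins: read the wrist's pose just before it. camera_model takes no time and is no camera call; for the wrist camera it gives the pose at the moment of the call.
- env.close_job(): hands the job in, once; it reports no verdict.
The state is a dict: "time_s": time; "q": joint angles; "qvel": joint speeds; "joint_efforts": joint torques, N m; "position": TCP position; "tool_rot": TCP orientation; "ft_force": force on the tool from outside, world axes, zero at the start; "wrist_torque": the same for the moment, N m; "grip_width": finger opening in m.
Only numpy, scipy, OpenCV 4.12 (cv2) and the standard library are available. Lean on these libraries where they do the work, as an engineer would, in place of code of your own. Each camera call takes 0.05 s, during which the arm holds its last target. There are 200 camera calls.

## Task

I have scraps to tip in: with your fingertips, without gripping or forcing it, press the front lever of the white food-scraps caddy right down so that its lid stands fully open, and keep it open for at least three seconds. Then ease the lever back up so that the lid comes down slowly under control and closes fully without slamming, and move clear. Work it by the lever alone without touching the lid, and leave the jug, work bowl, reamer and spoon rest where they are.

Things in the scene. Friction and masses are not known exactly. Their poses are not given: they have to be found in the camera images.
- caddy: White plastic countertop food-scraps caddy, an upright box 185 deep (x) x 190 wide (y), rim at 228 mm, closed lid up to about 250 mm; it is fixed to the counter on grippy feet. Origin: on its underside on the counter, midway across its width. Its front, with the lever, is its own -x side (front wall 85 mm and back wall 100 mm from the origin); own z is up. Inside are a green bucket and a push rod that links lever and lid.
- lever_pad (a point): Centre of the top face of the lever's pressing pad. The pad is a dark ribbed plate on a white arm that sticks out of a slot low in the caddy's front wall: 74 wide (caddy's y) x 40 mm, 8 mm thick, its centre about 88 mm in front of the front wall. This point is about 68 mm above the counter at rest and 23 mm with the lever right down (45 mm of travel); it shifts level by less than 4 mm.
- lever (a joint): Turn of the lever about its pivot inside the caddy (about 145 mm from the middle of the pad, 40 mm above the counter): 0 at rest (pad up), 0.309 rad pressed right down against its stop. The pad takes about 4 to 11 N to press, most at the start. Weight of the lid and a spring bring it back up by themselves, fast, if it is let go.
- lid (a joint): Opening angle of the lid about its hinge at the top rear edge of the caddy (caddy's +x side): 0 closed on the rim, 1.2 rad fully open at its stop. The push rod ties it to the lever both ways: roughly 4 rad of lid for each rad of lever, so 1 mm of pad travel is about 0.027 rad of lid. Let go from fully open, it falls and slams at several rad/s; a slam is anything above 1.5 rad/s.
- lid_front (a point): Middle of the lid's front edge, 205 mm from the hinge line; about 239 mm above the counter when closed, about 430 mm when fully open.
- reamer: Wooden citrus reamer lying down, 148 mm long along its x, 40 mm thick. Origin under its middle on the counter. Loose, to be left alone.
- spoon_rest: Blue silicone spoon rest, a dish 104 mm across and 18 mm high with a flat handle out to 126 mm from the dish centre on its -x side. Origin under the dish centre. Loose, to be left alone.
- jug: Glass measuring jug, 112 mm across, 125 mm high, handle out to 97 mm on its +y side. Origin under its centre. Loose, to be left alone.
- work_bowl: Clear plastic food-processor work bowl, 194 mm across, 145 mm high, handle out to 141 mm on its +y side. Origin under its centre. Loose, to be left alone.

How it is judged (in metres and radians):
On the way, in this order (a step that is already met when the one before it is completed fails the run):
1. the fingertips hold the lever right down and the lid stands fully open (at least 1.1 of 1.2 rad) for three seconds (value of joint lid above 1.1 rad and contact force between the fingers and lever above 0.3 N), for 2.8 s.
2. the lid is down on the rim again (value of joint lid below 0.04 rad), for 0.2 s.
At the end, for the whole second after the job is handed in: The lid is fully closed (within 0.04 rad) with the lever back up, having been held fully open for three seconds and let down without slamming; the four other things stand within 15 mm of where they were (value of joint lid below 0.04 rad and value of joint lever below 0.02 rad and distance of each of reamer, spoon_rest, jug, work_bowl from where it was at the start of the episode below 0.015 m); the robot touches nothing.
It fails at once if the lever is gripped or forced: over 60 N on it (contact force between the fingers and lever above 60 N).
It fails at once if the lid falls: it closes faster than 1.5 rad/s (value of joint lid below 1 rad and velocity of joint lid below -1.5 rad/s).
It fails at once if the robot touches the lid (contact force between the arm and lid above 1 N).
It fails at once if the fingers touch the lid (contact force between the fingers and lid above 1 N).
It fails at once if a bystander is moved, tipped or lifted (distance of any of reamer, spoon_rest, jug, work_bowl from where it was at the start of the episode above 0.02 m).
It also fails if it takes over 53 s, if anything falls off the work surface, if the arm or the gripper's body presses on something with over 40 N, if the wrist force passes 120 N, or if a joint passes its speed limit or range.

## Working session

There is one attempt and no reset: what is moved stays moved. The work goes in short steps, Python scripts to look and compute and a tool call to move; the robot and the scene stay as the last step left them, time stands still between calls to the robot, and variables do not carry over. Pictures are saved under pics/ and viewed, about 8 in all and at most 12, crops included, and the job is handed in when it is done.

Besides the shell and the picture viewer there is one more tool, called by a JSON object that holds its "name" and its "arguments". arm_command: Moves the arm, as the interface text tells. Its arguments: {"type":"object","properties":{"rows":{"type":"string"},"squeeze":{"type":"number"}},"required":["rows"]}

```bash
mkdir -p pics; ls; python3 - <<'E'
from rig import readout, eyes, env
import cv2,numpy as np
for n in("top","side"):
    cv2.imwrite(f"pics/{n}0.png",eyes.get_image(n)[:,:,::-1])
    m=eyes.camera_model(n); print(n,m)
s=readout.observe();print(s)
E
```

```text
pics
top {'mtx': array([[465.23695483,   0.        , 253.58473795],
       [  0.        , 465.23695483, 197.96341563],
       [  0.        ,   0.        ,   1.        ]]), 'view': array([[-1.55127398e-03, -9.99970766e-01,  7.48739209e-03,
        -4.64948318e-02],
       [ 9.96638509e-01, -9.32722885e-04,  8.19195468e-02,
        -5.98678060e-01],
       [-8.19101683e-02,  7.58930295e-03,  9.96610820e-01,
        -1.57414467e+00],
       [ 0.00000000e+00,  0.00000000e+00,  0.00000000e+00,
         1.00000000e+00]])}
side {'mtx': array([[408.05444639,   0.        , 254.31954063],
       [  0.        , 408.05444639, 188.80955207],
       [  0.        ,   0.        ,   1.        ]]), 'view': array([[ 0.14379288, -0.98949718,  0.01479663, -0.12653906],
       [ 0.80646324,  0.12583388,  0.57773946, -0.55394269],
       [-0.57353348, -0.07114188,  0.81608711, -0.82970988],
       [ 0.        ,  0.        ,  0.        ,  1.        ]])}
{'time_s': 0.1, 'q': array([ 6.50152657e+01,  2.18367303e+01,  7.43785603e+01,  4.27045066e-04,
        8.38570407e+01, -1.23382345e+01]), 'qvel': array([-0.07142441, -0.08932471, -0.16083994, -0.05389708, -0.03785834,
        0.02711252]), 'joint_efforts': array([ 3.64892403e-03, -4.49221265e+01, -2.31658280e+01, -1.89897119e-04,
        3.64059233e-03, -1.40612786e-05]), 'position': array([0.12033755, 0.5364362 , 0.24778814]), 'tool_rot': array([[-9.75739151e-01,  2.18935649e-01, -5.39933403e-04],
       [ 2.18936140e-01,  9.75738523e-01, -1.14115196e-03],
       [ 2.76994977e-04, -1.23167758e-03, -9.99999203e-01]]), 'ft_force': array([0.1438392 , 0.01553337, 0.87159044]), 'wrist_torque': array([-0.05426003, -0.00861079, -0.02230597]), 'grip_width': 0.08517407893824808}
```

View pics/top0.png

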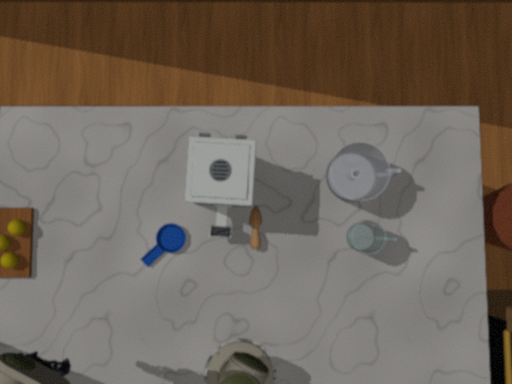

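View pics/side0.png

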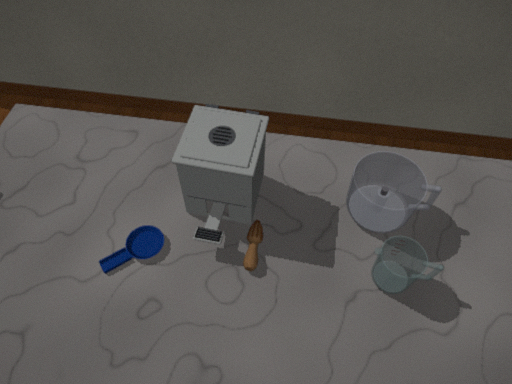

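The top view shows the caddy at about (221,171), the pad at (220,231), the reamer at (255,228) and the spoon rest at (171,238). In the side view the pad is at (209,235). The jug and bowl are well to the right.

```bash
cat > h.py <<'E'
import cv2,numpy as np
from rig import readout,eyes,env
def ray(n,p):
    m=eyes.camera_model(n); K,V=m["mtx"],m["view"]
    d=np.linalg.inv(K)@[p[0],p[1],1]; d=np.array([d[0],-d[1],-d[2]])
    R=V[:3,:3]; c=-R.T@V[:3,3]; d=R.T@d
    return c,d/np.linalg.norm(d)
def plane(n,p,z):
    c,d=ray(n,p); return c+d*(z-c[2])/d[2]
def tri(a,b):
    (c1,d1),(c2,d2)=ray("top",a),ray("side",b)
    t=np.linalg.lstsq(np.c_[d1,-d2],c2-c1,rcond=None)[0]
    P,Q=c1+t[0]*d1,c2+t[1]*d2
    return (P+Q)/2,np.linalg.norm(P-Q)
E
python3 - <<'E'
from h import *
c={}
out=[]
for n,(x0,y0,x1,y1) in dict(top=(205,218,240,245),side=(185,220,232,250)).items():
    im=cv2.imread(f"pics/{n}0.png"); g=cv2.cvtColor(im,6)[y0:y1,x0:x1]
    k=cv2.morphologyEx((g<90).astype('uint8'),cv2.MORPH_CLOSE,np.ones((3,3)))
    N,l,s,ct=cv2.connectedComponentsWithStats(k); i=1+s[1:,4].argmax()
    r=cv2.minAreaRect(np.argwhere(l==i)[:,::-1].astype('float32'))
    c[n]=np.array(ct[i])+[x0,y0]; print(n,c[n],s[i],cv2.boxPoints(r)+[x0,y0])
    print(plane(n,c[n],.068),[plane(n,p,.068)[:2].round(4) for p in cv2.boxPoints(r)+[x0,y0]])
    out.append(cv2.resize(im[190:270,140:280],None,fx=4,fy=4,interpolation=2))
print(tri(c["top"],c["side"]))
im=cv2.imread("pics/top0.png");hs=cv2.cvtColor(im,40)
for nm,lo,hi,z in(("reamer",(5,90,40),(22,255,255),.02),("spoon",(100,120,40),(130,255,255),.01)):
    k=cv2.inRange(hs,lo,hi);k[:195]=0;k[265:]=0;k[:,:130]=0;k[:,300:]=0
    p=np.argwhere(k)[:,::-1];b=cv2.boundingRect(k)
    print(nm,b,[plane("top",q,z)[:2].round(3) for q in(b[:2],(b[0]+b[2],b[1]+b[3]))])
for p in((189,138),(255,138),(253,205),(187,203)):print("lid",plane("top",p,.25)[:2].round(3))
cv2.imwrite("pics/crop0.png",np.vstack(out)[:, :])
E
```

```text
top [227.97866667 230.58933333] [  6   0  29  25 375] [[211. 218.]
 [239. 218.]
 [239. 242.]
 [211. 242.]]
[0.48636649 0.03834662 0.068     ] [array([0.5283, 0.095 ]), array([0.5281, 0.0018]), array([0.4486, 0.0017]), array([0.4487, 0.0945])]
side [217.36183206 234.17099237] [ 10   0  37  30 655] [[195. 220.]
 [231. 220.]
 [231. 249.]
 [195. 249.]]
[0.48629006 0.0404594  0.068     ] [array([0.5191, 0.1072]), array([0.5336, 0.0131]), array([ 0.4497, -0.0019]), array([0.436 , 0.0879])]
(array([0.48612817, 0.03932657, 0.06868971]), np.float64(0.0020748832796699114))
reamer (250, 206, 11, 43) [array([ 0.571, -0.035]), array([ 0.424, -0.072])]
spoon (142, 224, 43, 41) [array([0.51 , 0.337]), array([0.37 , 0.188])]
lid [0.76  0.147]
lid [ 0.76 -0.05]
lid [ 0.559 -0.044]
lid [0.565 0.151]
```

View pics/crop0.png

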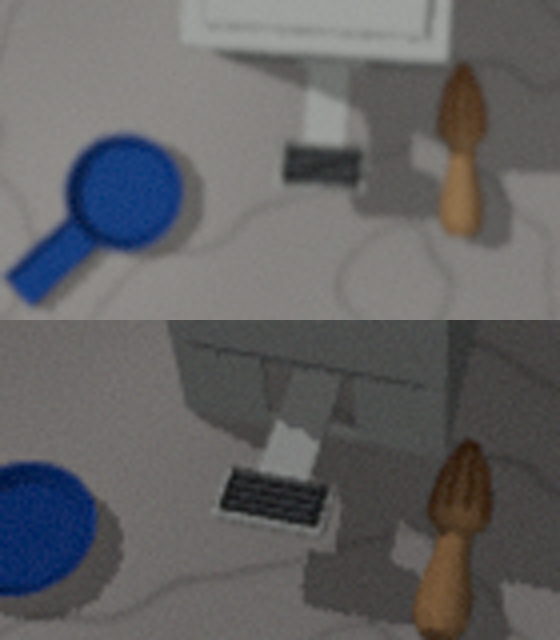

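The crop shows the pad clearly: its centre is about (220.4,231.2) in the top view and (208.5,234.1) in the side view. The mask above had merged it with its shadow, so I'll use a stricter one.

```bash
python3 - <<'E'
from h import *
print(tri((220.4,231.2),(208.5,234.1)))
print(plane("top",(220.4,231.2),.068),plane("side",(208.5,234.1),.068))
for p in((285,145),(362,150),(360,187),(283,182)): print(plane("top",(p[0]/4+139.6,p[1]/4+189.6),.068)[:2].round(4))
for n,b in dict(top=(205,222,238,240),side=(190,224,226,246)).items():
    g=cv2.cvtColor(cv2.imread(f"pics/{n}0.png"),6)[b[1]:b[3],b[0]:b[2]]
    for t in(45,55,65):
        k=(g<t).astype('uint8');M=cv2.moments(k,True)
        if M['m00']: print(n,t,M['m00'],M['m10']/M['m00']+b[0],M['m01']/M['m00']+b[1])
from scipy.spatial.transform import Rotation as R
s=readout.observe();print(s["position"],R.from_matrix(s["tool_rot"]).as_euler('zyx',degrees=True))
E
```

```text
(array([0.48441292, 0.06365525, 0.06536031]), np.float64(4.27669033473916e-05))
[0.48437939 0.06350814 0.068     ] [0.48301684 0.06313055 0.068     ]
[0.5022 0.0953]
[0.4979 0.0313]
[0.4673 0.0329]
[0.4715 0.0968]
top 45 8.0 218.875 231.625
top 55 86.0 220.02325581395348 231.0
top 65 135.0 220.2962962962963 230.9925925925926
side 45 193.0 207.92746113989637 234.29533678756476
side 55 239.0 208.23012552301256 234.32217573221757
side 65 269.0 208.8289962825279 233.95539033457248
[0.12033755 0.5364362  0.24778814] [-1.67353472e+02 -3.09359067e-02  1.79934617e+02]
```

```bash
cat >> h.py <<'E'
from scipy.spatial.transform import Rotation as R
def goalR(yaw=-3,tilt=12):
    t=np.radians(tilt); z=[np.sin(t),0,-np.cos(t)]; y=[0,1,0]
    return R.from_euler('z',yaw,degrees=True).as_matrix()@np.c_[np.cross(y,z),y,z]
def plan(P,G,n):
    s=readout.observe(); A=s["tool_rot"]; w=R.from_matrix(A.T@G).as_rotvec(degrees=True)/n
    d=(np.array(P)-s["position"])/n; T=R.from_matrix(A); q=R.from_rotvec(w,degrees=True)
    for i in range(n): print("1",*(T.as_matrix().T@d*1000).round(1),*w.round(2)); T=T*q
E
python3 -c "
from h import *
print(goalR());plan([.485,.0636,.18],goalR(),20)"
```

```text
[[-0.97680708  0.05233596  0.20762676]
 [ 0.05119229  0.99862953 -0.01088126]
 [-0.20791169  0.         -0.9781476 ]]
1 -23.0 -19.1 3.4 -0.05 -0.6 -0.48
1 -22.8 -19.3 3.6 -0.05 -0.6 -0.48
1 -22.6 -19.5 3.8 -0.05 -0.6 -0.48
1 -22.4 -19.7 4.1 -0.05 -0.6 -0.48
1 -22.2 -19.8 4.3 -0.05 -0.6 -0.48
1 -21.9 -20.0 4.5 -0.05 -0.6 -0.48
1 -21.7 -20.2 4.7 -0.05 -0.6 -0.48
1 -21.5 -20.4 4.9 -0.05 -0.6 -0.48
1 -21.3 -20.6 5.1 -0.05 -0.6 -0.48
1 -21.1 -20.8 5.3 -0.05 -0.6 -0.48
1 -20.8 -21.0 5.5 -0.05 -0.6 -0.48
1 -20.6 -21.1 5.7 -0.05 -0.6 -0.48
1 -20.3 -21.3 5.9 -0.05 -0.6 -0.48
1 -20.1 -21.5 6.1 -0.05 -0.6 -0.48
1 -19.9 -21.7 6.3 -0.05 -0.6 -0.48
1 -19.6 -21.8 6.5 -0.05 -0.6 -0.48
1 -19.4 -22.0 6.7 -0.05 -0.6 -0.48
1 -19.1 -22.2 6.8 -0.05 -0.6 -0.48
1 -18.8 -22.3 7.0 -0.05 -0.6 -0.48
1 -18.6 -22.5 7.2 -0.05 -0.6 -0.48
```

{"name": "arm_command", "arguments": {"rows": "1 -23 -19 3.5 0 -0.6 -0.5;1 -23 -19 3.5 0 -0.6 -0.5;1 -22.5 -19.5 4 0 -0.6 -0.5;1 -22.5 -19.5 4 0 -0.6 -0.5;1 -22 -20 4.5 0 -0.6 -0.5", "squeeze": 20}}

```text
time_s: 0.52
position: [0.2124, 0.4175, 0.2308]
tool_rot: [[-0.983, 0.175, 0.051], [0.175, 0.984, -0.011], [-0.053, -0.002, -0.999]]
ft_force: [1.1, 1.2, 0.1]
grip_width: 0.026
```

{"name": "arm_command", "arguments": {"rows": "1 -22 -20 4.5 0 -0.6 -0.5;1 -22 -20 4.5 0 -0.6 -0.5;1 -21.5 -20.5 5 0 -0.6 -0.5;1 -21.5 -20.5 5 0 -0.6 -0.5;1 -21 -21 5.5 0 -0.6 -0.5"}}

```text
time_s: 0.93
position: [0.3044, 0.2993, 0.2146]
tool_rot: [[-0.986, 0.133, 0.103], [0.131, 0.991, -0.019], [-0.105, -0.005, -0.994]]
ft_force: [0.5, 0.4, -0.4]
grip_width: 0.0001
```

{"name": "arm_command", "arguments": {"rows": "1 -21 -21 5.5 0 -0.6 -0.5;1 -20.5 -21 5.5 0 -0.6 -0.5;1 -20.5 -21 6 0 -0.6 -0.5;1 -20 -21.5 6 0 -0.6 -0.5;1 -20 -21.5 6 0 -0.6 -0.5"}}

```text
time_s: 1.35
position: [0.3961, 0.1816, 0.1993]
tool_rot: [[-0.984, 0.09, 0.155], [0.087, 0.996, -0.024], [-0.156, -0.011, -0.988]]
ft_force: [0.8, 0.6, -0.4]
grip_width: -0.0001
```

{"name": "arm_command", "arguments": {"rows": "1 -19.5 -22 6.5 0 -0.6 -0.5;1 -19.5 -22 6.5 0 -0.6 -0.5;1 -19 -22 7 0 -0.6 -0.5;1 -19 -22 7 0 -0.6 -0.5;1 -18.5 -22.5 7 0 -0.6 -0.5"}}

```text
time_s: 1.77
position: [0.4879, 0.0639, 0.184]
tool_rot: [[-0.977, 0.047, 0.206], [0.043, 0.999, -0.028], [-0.207, -0.018, -0.978]]
ft_force: [-0.2, 0.8, -0.1]
grip_width: 0.0
```

```bash
python3 -c "
from h import *
s=readout.observe();print(s['time_s'],s['position'],s['ft_force'],s['grip_width'])
print(s['tool_rot']);plan([.485,.0636,.105],goalR(),5)
cv2.imwrite('pics/side1.png',eyes.get_image('side')[:,:,::-1])"
```

```text
1.7667 [0.4878546  0.06386432 0.18401957] [-0.17246628  0.83609668 -0.06483606] 9.008504409952296e-06
[[-0.97745932  0.04733348  0.2057494 ]
 [ 0.0425354   0.99871135 -0.02768347]
 [-0.20679462 -0.01830783 -0.97821307]]
1 3.8 0.2 15.3 -0.19 -0.01 0.1
1 3.8 0.2 15.3 -0.19 -0.01 0.1
1 3.8 0.1 15.3 -0.19 -0.01 0.1
1 3.8 0.0 15.3 -0.19 -0.01 0.1
1 3.8 -0.0 15.3 -0.19 -0.01 0.1
```

View pics/side1.png

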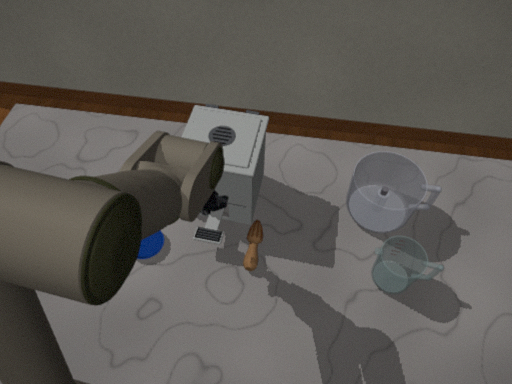

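The side view shows the closed fingers above the pad at (208,235). The wrist is clear of the caddy, with nothing touched. Lowering to just above the pad.

{"name": "arm_command", "arguments": {"rows": "1 4 0 15 -0.2 0 0.1;1 4 0 15 -0.2 0 0.1;1 4 0 15 -0.2 0 0.1;1 4 0 15 -0.2 0 0.1;1 3.5 0 15 -0.2 0 0.1"}}

```text
time_s: 2.23
position: [0.4834, 0.0646, 0.1061]
tool_rot: [[-0.977, 0.053, 0.206], [0.052, 0.999, -0.01], [-0.206, 0.001, -0.978]]
ft_force: [0.1, 0.5, 0.0]
grip_width: -0.0
```

{"name": "arm_command", "arguments": {"rows": "1 0 0 0 0 0 0;1 0 0 0 0 0 0"}}

```text
time_s: 2.4
position: [0.4834, 0.0646, 0.1067]
tool_rot: [[-0.977, 0.052, 0.205], [0.052, 0.999, -0.01], [-0.205, 0.001, -0.979]]
ft_force: [0.0, -0.2, 0.3]
grip_width: 0.0001
```

```bash
python3 -c "
from h import *
s=readout.observe();print(s['time_s'],s['position'],s['ft_force'])
print(plan([.485,.0636,.085],goalR(),5), (s['position']+.017*s['tool_rot'][:,2]+.011*s['tool_rot'][:,0]))
a=eyes.get_image('side')[170:300,130:290,::-1]
cv2.imwrite('pics/c2.png',cv2.resize(a,None,fx=4,fy=4,interpolation=2))"
```

```text
2.4 [0.48343828 0.06460614 0.10668243] [ 0.01311117 -0.21832863  0.28349111]
1 0.6 -0.2 4.3 0.01 -0.03 -0.0
1 0.6 -0.2 4.3 0.01 -0.03 -0.0
1 0.6 -0.2 4.3 0.01 -0.03 -0.0
1 0.6 -0.2 4.3 0.01 -0.03 -0.0
1 0.6 -0.2 4.3 0.01 -0.03 -0.0
None [0.47617225 0.06500198 0.08778672]
```

View pics/c2.png

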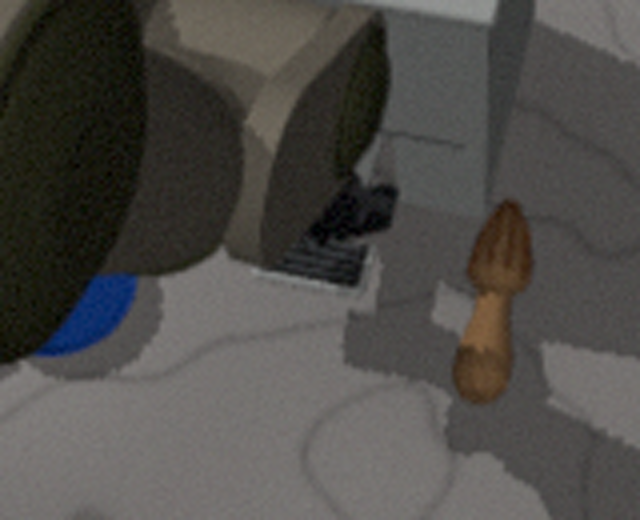

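The crop shows the fingertip just above the ribbed pad, about 20 mm short of it. The reamer and spoon rest are clear. Approaching to touch.

{"name": "arm_command", "arguments": {"rows": "1 0.7 0 3.5 0 0 0;1 0.7 0 3.5 0 0 0;1 0.7 0 3.5 0 0 0;1 0.5 0 2.5 0 0 0;1 0.4 0 2 0 0 0"}}

```text
time_s: 2.87
position: [0.4838, 0.0646, 0.0914]
tool_rot: [[-0.977, 0.052, 0.207], [0.051, 0.999, -0.01], [-0.207, 0.001, -0.978]]
ft_force: [0.4, 0.4, 0.2]
grip_width: 0.0001
```

{"name": "arm_command", "arguments": {"rows": "1 0.4 0 2 0 0 0;1 0.4 0 2 0 0 0;1 0.4 0 2 0 0 0;1 0 0 0 0 0 0"}}

```text
time_s: 3.2
position: [0.4838, 0.0646, 0.0852]
tool_rot: [[-0.977, 0.052, 0.206], [0.052, 0.999, -0.01], [-0.206, 0.001, -0.978]]
ft_force: [-0.2, 0.5, -0.3]
grip_width: 0.0
```

{"name": "arm_command", "arguments": {"rows": "1 0.4 0 2 0 0 0;1 0.4 0 2 0 0 0;1 0 0 0 0 0 0"}}

```text
time_s: 3.45
position: [0.4838, 0.0646, 0.0815]
tool_rot: [[-0.977, 0.052, 0.206], [0.051, 0.999, -0.01], [-0.207, 0.001, -0.978]]
ft_force: [-2.5, 0.9, 5.5]
grip_width: -0.0002
```

{"name": "arm_command", "arguments": {"rows": "1 0.4 0 2 0 0 0;1 0.4 0 2 0 0 0;1 0 0 0 0 0 0"}}

```text
time_s: 3.7
position: [0.4838, 0.0646, 0.0774]
tool_rot: [[-0.977, 0.052, 0.206], [0.051, 0.999, -0.01], [-0.207, 0.001, -0.978]]
ft_force: [-2.1, -0.9, 5.7]
grip_width: -0.0001
```

{"name": "arm_command", "arguments": {"rows": "1 0.4 0 2 0 0 0;1 0.4 0 2 0 0 0;1 0.4 0 2 0 0 0;1 0.4 0 2 0 0 0;1 0.4 0 2 0 0 0"}}

```text
time_s: 4.12
position: [0.4836, 0.0647, 0.0673]
tool_rot: [[-0.977, 0.052, 0.206], [0.051, 0.999, -0.01], [-0.206, 0.001, -0.979]]
ft_force: [-5.0, 0.5, 5.6]
grip_width: 0.0001
```

{"name": "arm_command", "arguments": {"rows": "1 0.4 0 2 0 0 0;1 0.4 0 2 0 0 0;1 0.4 0 2 0 0 0;1 0.4 0 2 0 0 0;1 0.4 0 2 0 0 0"}}

```text
time_s: 4.53
position: [0.4835, 0.0647, 0.057]
tool_rot: [[-0.977, 0.052, 0.205], [0.051, 0.999, -0.01], [-0.206, 0.001, -0.979]]
ft_force: [-4.6, -0.8, 6.1]
grip_width: 0.0001
```

{"name": "arm_command", "arguments": {"rows": "1 0.4 0 2 0 0 0;1 0.4 0 2 0 0 0;1 0.4 0 2 0 0 0;1 0 0 0 0 0 0"}}

```text
time_s: 4.87
position: [0.4836, 0.0647, 0.0507]
tool_rot: [[-0.977, 0.052, 0.205], [0.051, 0.999, -0.01], [-0.205, 0.001, -0.979]]
ft_force: [-3.5, -0.1, 5.1]
grip_width: 0.0001
```

```bash
python3 -c "
from h import *
a=eyes.get_image('side')[:,:,::-1]
s=readout.observe();print(s['time_s'],s['position'],s['ft_force'])
cv2.imwrite('pics/s3.png',a)"
```

```text
4.9167 [0.48371979 0.06468939 0.05079299] [-4.53459333  0.82699945  4.89322952]
```

View pics/s3.png

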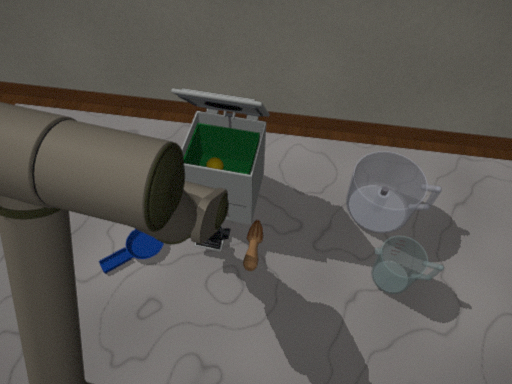

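The side view shows the lid well up, with its front edge from about (178,93) to (268,112). The fingertips are on the pad near (215,238) and the wrist is clear of the lid. Pressing on gently to the stop.

{"name": "arm_command", "arguments": {"rows": "1 0.4 0 2 0 0 0;1 0.4 0 2 0 0 0;1 0.4 0 2 0 0 0;1 0.4 0 1.5 0 0 0;1 0 0 0 0 0 0"}}

```text
time_s: 5.33
position: [0.4844, 0.0646, 0.0432]
tool_rot: [[-0.977, 0.052, 0.207], [0.051, 0.999, -0.01], [-0.207, 0.001, -0.978]]
ft_force: [-1.9, 0.2, 3.5]
grip_width: -0.0002
```

{"name": "arm_command", "arguments": {"rows": "1 0.2 0 1 0 0 0;1 0.2 0 1 0 0 0;1 0.2 0 1 0 0 0;1 0 0 0 0 0 0"}}

```text
time_s: 5.67
position: [0.4847, 0.0646, 0.0402]
tool_rot: [[-0.977, 0.053, 0.207], [0.052, 0.999, -0.01], [-0.208, 0.001, -0.978]]
ft_force: [-0.6, 1.0, 3.9]
grip_width: -0.0002
```

{"name": "arm_command", "arguments": {"rows": "1 0.2 0 1 0 0 0;1 0.2 0 1 0 0 0;1 0 0 0 0 0 0"}}

```text
time_s: 5.92
position: [0.4848, 0.0646, 0.0385]
tool_rot: [[-0.977, 0.052, 0.208], [0.051, 0.999, -0.01], [-0.208, 0.001, -0.978]]
ft_force: [-1.3, 1.3, 9.8]
grip_width: 0.0002
```

{"name": "arm_command", "arguments": {"rows": "1 0.2 0 1 0 0 0;1 0 0 0 0 0 0"}}

```text
time_s: 6.08
position: [0.4849, 0.0646, 0.0383]
tool_rot: [[-0.976, 0.052, 0.209], [0.051, 0.999, -0.01], [-0.209, 0.0, -0.978]]
ft_force: [-5.5, 0.5, 20.2]
grip_width: -0.0002
```

The force rise from 4 N to 20 N shows the stop is reached. Holding for over 3 s, with a check picture.

{"name": "arm_command", "arguments": {"rows": "1 0 0 0 0 0 0;1 0 0 0 0 0 0;1 0 0 0 0 0 0;1 0 0 0 0 0 0;1 0 0 0 0 0 0"}}

```text
time_s: 6.5
position: [0.4849, 0.0646, 0.0383]
tool_rot: [[-0.976, 0.052, 0.209], [0.051, 0.999, -0.01], [-0.209, 0.001, -0.978]]
ft_force: [-6.0, 1.2, 20.5]
grip_width: 0.0001
```

```bash
python3 -c "
from h import *
a=eyes.get_image('side')[:,:,::-1]
s=readout.observe();print(s['time_s'],s['position'],s['ft_force'])
cv2.imwrite('pics/s4.png',cv2.resize(a[50:290,90:330],None,fx=2.4,fy=2.4))
for P in ([.76,.05,.24],):
  pass
"
```

```text
6.55 [0.48489154 0.06459245 0.03830566] [-6.20162407  1.31519929 19.67052558]
```

View pics/s4.png

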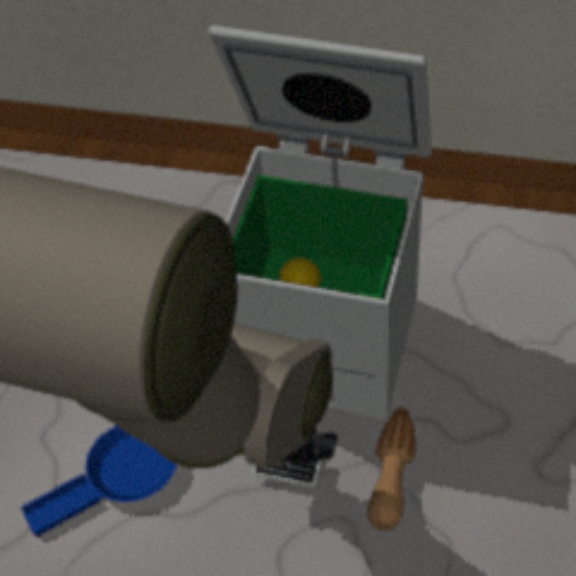

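The crop shows the lid standing steeply open, with the middle of its front edge at crop (320,47), which is (223,70) in the full image. I'll check that against 1.2 rad while the clock stands still.

```bash
python3 -c "
from h import *
m=eyes.camera_model('side')
for a in (0,.9,1.0,1.1,1.2):
  d=np.array([-.205*np.cos(a),0]); P=np.array([.767-.205*np.cos(a),.053+.003,.239+.205*np.sin(a),1])
  c=m['view']@P; p=m['mtx']@[c[0],-c[1],-c[2]]; print(a,p[:2]/p[2])
"
```

```text
0 [212.87485427 169.94935154]
0.9 [215.08611533  95.59516763]
1.0 [216.27959222  86.08893784]
1.1 [217.62161568  76.88864979]
1.2 [219.08860845  68.14750758]
```

{"name": "arm_command", "arguments": {"rows": "1 0 0 0 0 0 0;1 0 0 0 0 0 0;1 0 0 0 0 0 0;1 0 0 0 0 0 0;1 0 0 0 0 0 0"}}

```text
time_s: 6.97
position: [0.4849, 0.0646, 0.0383]
tool_rot: [[-0.976, 0.052, 0.209], [0.051, 0.999, -0.01], [-0.209, 0.001, -0.978]]
ft_force: [-6.9, 1.6, 21.3]
grip_width: -0.0001
```

{"name": "arm_command", "arguments": {"rows": "1 0 0 0 0 0 0;1 0 0 0 0 0 0;1 0 0 0 0 0 0;1 0 0 0 0 0 0;1 0 0 0 0 0 0"}}

```text
time_s: 7.38
position: [0.4849, 0.0646, 0.0383]
tool_rot: [[-0.976, 0.052, 0.209], [0.051, 0.999, -0.01], [-0.209, 0.001, -0.978]]
ft_force: [-6.1, 1.0, 20.3]
grip_width: -0.0002
```

{"name": "arm_command", "arguments": {"rows": "1 0 0 0 0 0 0;1 0 0 0 0 0 0;1 0 0 0 0 0 0;1 0 0 0 0 0 0;1 0 0 0 0 0 0"}}

```text
time_s: 7.8
position: [0.4849, 0.0646, 0.0383]
tool_rot: [[-0.976, 0.052, 0.209], [0.051, 0.999, -0.01], [-0.209, 0.001, -0.978]]
ft_force: [-4.2, 0.8, 20.2]
grip_width: -0.0001
```

{"name": "arm_command", "arguments": {"rows": "1 0 0 0 0 0 0;1 0 0 0 0 0 0;1 0 0 0 0 0 0;1 0 0 0 0 0 0;1 0 0 0 0 0 0"}}

```text
time_s: 8.22
position: [0.4849, 0.0646, 0.0383]
tool_rot: [[-0.976, 0.052, 0.209], [0.051, 0.999, -0.01], [-0.209, 0.001, -0.978]]
ft_force: [-5.4, 1.2, 19.9]
grip_width: 0.0001
```

{"name": "arm_command", "arguments": {"rows": "1 0 0 0 0 0 0;1 0 0 0 0 0 0;1 0 0 0 0 0 0;1 0 0 0 0 0 0;1 0 0 0 0 0 0"}}

```text
time_s: 8.63
position: [0.4849, 0.0646, 0.0383]
tool_rot: [[-0.976, 0.052, 0.209], [0.051, 0.999, -0.01], [-0.209, 0.001, -0.978]]
ft_force: [-5.1, 0.9, 20.4]
grip_width: -0.0001
```

{"name": "arm_command", "arguments": {"rows": "1 0 0 0 0 0 0;1 0 0 0 0 0 0;1 0 0 0 0 0 0;1 0 0 0 0 0 0;1 0 0 0 0 0 0"}}

```text
time_s: 9.05
position: [0.4849, 0.0646, 0.0383]
tool_rot: [[-0.976, 0.052, 0.209], [0.051, 0.999, -0.01], [-0.209, 0.001, -0.978]]
ft_force: [-5.9, -0.1, 20.6]
grip_width: 0.0001
```

{"name": "arm_command", "arguments": {"rows": "1 0 0 0 0 0 0;1 0 0 0 0 0 0;1 0 0 0 0 0 0;1 0 0 0 0 0 0;1 0 0 0 0 0 0"}}

```text
time_s: 9.47
position: [0.4849, 0.0646, 0.0383]
tool_rot: [[-0.976, 0.052, 0.209], [0.051, 0.999, -0.01], [-0.209, 0.001, -0.978]]
ft_force: [-5.9, 0.3, 20.6]
grip_width: 0.0001
```

{"name": "arm_command", "arguments": {"rows": "1 0 0 0 0 0 0;1 0 0 0 0 0 0;1 0 0 0 0 0 0;1 0 0 0 0 0 0;1 0 0 0 0 0 0"}}

```text
time_s: 9.88
position: [0.4849, 0.0646, 0.0383]
tool_rot: [[-0.976, 0.052, 0.209], [0.051, 0.999, -0.01], [-0.209, 0.001, -0.978]]
ft_force: [-6.2, 1.4, 20.4]
grip_width: -0.0002
```

Predicted row for 1.2 rad is 68 and I observed about 70, so the lid is fully open. It has been held for 3.8 s. Easing up at 18 mm/s, which is about 0.5 rad/s of lid.

{"name": "arm_command", "arguments": {"rows": "1 -0.2 0 -1 0 0 0;1 -0.2 0 -1 0 0 0;1 -0.3 0 -1.5 0 0 0;1 -0.3 0 -1.5 0 0 0;1 -0.3 0 -1.5 0 0 0"}}

```text
time_s: 10.3
position: [0.4842, 0.0646, 0.0438]
tool_rot: [[-0.977, 0.052, 0.206], [0.051, 0.999, -0.01], [-0.207, 0.001, -0.978]]
ft_force: [-0.8, 0.6, 3.9]
grip_width: 0.0
```

{"name": "arm_command", "arguments": {"rows": "1 -0.3 0 -1.5 0 0 0;1 -0.3 0 -1.5 0 0 0;1 -0.3 0 -1.5 0 0 0;1 -0.3 0 -1.5 0 0 0;1 -0.3 0 -1.5 0 0 0"}}

```text
time_s: 10.72
position: [0.4839, 0.0646, 0.0514]
tool_rot: [[-0.977, 0.052, 0.206], [0.051, 0.999, -0.01], [-0.206, 0.001, -0.979]]
ft_force: [-3.1, 0.7, 3.4]
grip_width: 0.0002
```

{"name": "arm_command", "arguments": {"rows": "1 -0.3 0 -1.5 0 0 0;1 -0.3 0 -1.5 0 0 0;1 -0.3 0 -1.5 0 0 0;1 -0.3 0 -1.5 0 0 0;1 -0.3 0 -1.5 0 0 0"}}

```text
time_s: 11.13
position: [0.484, 0.0646, 0.0592]
tool_rot: [[-0.977, 0.052, 0.206], [0.051, 0.999, -0.01], [-0.207, 0.001, -0.978]]
ft_force: [-3.0, 0.8, 4.3]
grip_width: 0.0001
```

{"name": "arm_command", "arguments": {"rows": "1 -0.3 0 -1.5 0 0 0;1 -0.3 0 -1.5 0 0 0;1 -0.3 0 -1.5 0 0 0;1 -0.3 0 -1.5 0 0 0;1 -0.3 0 -1.5 0 0 0"}}

```text
time_s: 11.55
position: [0.4843, 0.0646, 0.0669]
tool_rot: [[-0.977, 0.052, 0.207], [0.051, 0.999, -0.01], [-0.208, 0.001, -0.978]]
ft_force: [-3.1, 0.8, 5.3]
grip_width: 0.0002
```

{"name": "arm_command", "arguments": {"rows": "1 -0.3 0 -1.5 0 0 0;1 -0.3 0 -1.5 0 0 0;1 -0.3 0 -1.5 0 0 0;1 -0.3 0 -1.5 0 0 0;1 -0.3 0 -1.5 0 0 0"}}

```text
time_s: 11.97
position: [0.4848, 0.0645, 0.0749]
tool_rot: [[-0.977, 0.053, 0.209], [0.052, 0.999, -0.01], [-0.209, 0.001, -0.978]]
ft_force: [-0.4, 1.1, 4.7]
grip_width: 0.0001
```

{"name": "arm_command", "arguments": {"rows": "1 -0.2 0 -1 0 0 0;1 -0.2 0 -1 0 0 0;1 -0.2 0 -1 0 0 0;1 -0.2 0 -1 0 0 0;1 -0.2 0 -1 0 0 0"}}

```text
time_s: 12.38
position: [0.4854, 0.0644, 0.0802]
tool_rot: [[-0.976, 0.053, 0.211], [0.052, 0.999, -0.01], [-0.211, 0.001, -0.978]]
ft_force: [1.8, 0.8, 5.6]
grip_width: 0.0001
```

{"name": "arm_command", "arguments": {"rows": "1 -0.2 0 -1 0 0 0;1 -0.2 0 -1 0 0 0;1 -0.2 0 -1 0 0 0;1 -0.2 0 -1 0 0 0;1 -0.2 0 -1 0 0 0"}}

```text
time_s: 12.8
position: [0.4841, 0.0644, 0.0847]
tool_rot: [[-0.977, 0.052, 0.207], [0.051, 0.999, -0.01], [-0.207, 0.001, -0.978]]
ft_force: [1.0, -0.8, 0.8]
grip_width: 0.0003
```

{"name": "arm_command", "arguments": {"rows": "1 -0.2 0 -1 0 0 0;1 -0.2 0 -1 0 0 0;1 0 0 0 0 0 0;1 0 0 0 0 0 0;1 0 0 0 0 0 0"}}

```text
time_s: 13.22
position: [0.4834, 0.0646, 0.0863]
tool_rot: [[-0.977, 0.052, 0.206], [0.051, 0.999, -0.01], [-0.206, 0.001, -0.979]]
ft_force: [0.1, -0.3, 0.7]
grip_width: 0.0001
```

The contact is gone. Now moving clear, up and back.

{"name": "arm_command", "arguments": {"rows": "1 -1 0 -5 0 0 0;1 -2 0 -10 0 0 0;1 -2 0 -15 0 0 0;1 0 0 -20 0 0 0;1 0 0 -20 0 0 0"}}

```text
time_s: 13.63
position: [0.4738, 0.0651, 0.1569]
tool_rot: [[-0.977, 0.052, 0.206], [0.052, 0.999, -0.01], [-0.206, 0.001, -0.979]]
ft_force: [0.5, 0.0, -0.1]
grip_width: 0.0003
```

{"name": "arm_command", "arguments": {"rows": "1 10 5 -20 0 0 0;1 15 10 -20 0 0 0;1 15 10 -20 0 0 0;1 10 5 -10 0 0 0;1 0 0 0 0 0 0"}}

```text
time_s: 14.05
position: [0.4111, 0.0992, 0.2161]
tool_rot: [[-0.977, 0.051, 0.209], [0.05, 0.999, -0.01], [-0.21, 0.001, -0.978]]
ft_force: [0.1, 0.1, 0.8]
grip_width: 0.0002
```

{"name": "arm_command", "arguments": {"rows": "1 0 0 0 0 0 0;1 0 0 0 0 0 0;1 0 0 0 0 0 0;1 0 0 0 0 0 0"}}

```text
time_s: 14.38
position: [0.4128, 0.0979, 0.2136]
tool_rot: [[-0.977, 0.053, 0.205], [0.052, 0.999, -0.01], [-0.206, 0.001, -0.979]]
ft_force: [-0.3, -0.8, 0.4]
grip_width: 0.0001
```

```bash
python3 -c "
from h import *
a=eyes.get_image('side')[:,:,::-1];cv2.imwrite('pics/s5.png',a)
s=readout.observe();print(s['time_s'],s['position'],s['ft_force'])
b=cv2.imread('pics/side0.png');d=cv2.absdiff(a,b).max(2)
for n,(x0,y0,x1,y1) in dict(reamer=(243,218,268,272),spoon=(98,224,166,274),jug=(370,236,440,295),bowl=(345,152,440,235),lidfront=(215,150,262,175),pad=(190,224,226,246)).items(): print(n,d[y0:y1,x0:x1].mean(),np.percentile(d[y0:y1,x0:x1],98))
"
```

```text
14.4333 [0.41279751 0.09797217 0.21365265] [ 0.262861   -0.14130995  0.04579594]
reamer 7.721481481481481 14.0
spoon 49.635 78.0
jug 8.163922518159806 14.0
bowl 8.97438173747622 15.0
lidfront 10.367659574468085 16.0
pad 16.224747474747474 100.0
```

View pics/s5.png

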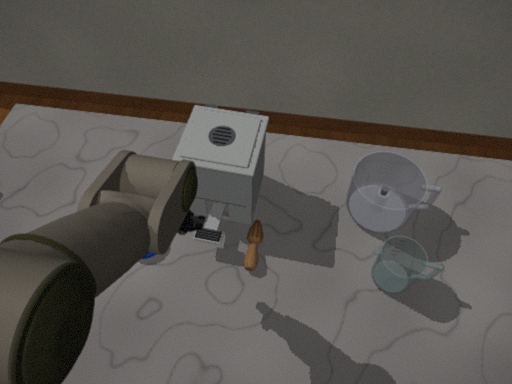

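The side view shows the lid closed and the pad back up at (208,235). The reamer, jug and bowl are unchanged, but the arm hides the spoon rest here. I'll check it numerically in the top view and then hand in.

```bash
python3 -c "
from h import *
a=eyes.get_image('top')[:,:,::-1];b=cv2.imread('pics/top0.png')
for im in(b,a):
  k=cv2.inRange(cv2.cvtColor(im,40),(100,120,40),(130,255,255));k[:195]=0;k[265:]=0;k[:,:130]=0;k[:,300:]=0
  print(cv2.boundingRect(k),k.astype(bool).sum())
s=readout.observe();print(s['time_s'],s['ft_force'],abs(s['qvel']).max());env.close_job()"
```

```text
(142, 224, 43, 41) 839
(142, 224, 43, 41) 841
14.4833 [-0.04894891  0.36459608  0.12515555] 0.3220484705488504
the job is handed in; nothing more can be done
```

The caddy lid was opened fully, held and let down gently, and the job is handed in at about 14.5 s of the 53 s allowed. The system gives no verdict, so this rests on my own checks.

- **Opening:** I pressed the lever down to its stop with the closed fingertips. The highest force I read was about 21 N, well under the 60 N limit. The lid's front edge showed at row 70 in the side picture, against 68 predicted for 1.2 rad. I held it there for about 3.8 s.
- **Closing:** I eased the lever up at 18 mm/s, slowing to 12 mm/s near the end, which is about 0.3–0.5 rad/s of lid. The fingertips stayed on the lever until it was back up, and then I moved clear.
- **Final state:** The last pictures show the lid closed as at the start and the lever pad back up. The reamer, jug and bowl are unchanged in the side view, and the spoon rest's outline in the top view is identical to the first picture. The force on the tool was near zero.

Two checks disagreed. My first pad mask merged with its shadow, so I measured the pad again. The spoon rest was hidden by the arm in the last side picture, so its side-view comparison was meaningless and I relied on the top view for it.

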